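# Free the ratchet pawl and let the forming stake down

### The arm

A 6-joint arm with a two-finger parallel gripper is mounted at the origin on the work surface. World frame = base frame: x ahead of the robot, y to its left, z up, the work surface at z = 0. Lengths are in m, angles in rad, forces in N, time in s.
With the tool pointing down it reaches from about 0.3 to 0.775 m from the base axis. Payload 14.6 kg.
Tool frame: the origin (TCP) lies at the very end of the fingers, on their centre line; the grasp point (between the pads) lies 19 mm behind it; z points along the fingers, y is the line along which they close (so a half turn about z gives the same grasp; the last joint's range is limited). The gripper opens to 94 mm and grips with 3 to 60 N. Pads are 16 mm wide; open, the fingers measure 119 mm over their backs; the gripper's body (75 mm by 177 mm) begins 78 mm behind the grasp point.
Start: joints at [1.068, 0.3, 1.521, -0, 1.321, -0.067], TCP at [0.232, 0.499, 0.205] pointing down, gripper open.
Joint ranges: [-3.03, 3.03], [-0.79, 2.21], [0.23, 2.52], [-1.04, 4.18], [0, 3.07], [-2.55, 2.55]. Speed limits (rad/s): [2.22, 2.22, 2.57, 3.14, 3.14, 3.14].

### API

Orientations are given as [roll, pitch, yaw] about the fixed x, y, z axes, in that order (R = Rz(yaw) Ry(pitch) Rx(roll)).
In Python, from station import ctrl, cams gives the robot as it stands. The module is installed in compiled form; this text tells all that it offers.
- The arm moves only by the tool arm_command, never from a script. Its argument "plan" is a list that holds one entry, the list of rows, each a list of 7 numbers: the shift along the tool's x, y, z in parts of the range, where 1.0 means 500 mm, then the turn, a rotation vector about the tool's x, y, z in fractions of the full range, 1 being pi rad, then the closure, from -1 (fully open) to 1 (shut). A call has 1 to 12 rows; each row is the pose to reach, as a shift and turn from the pose commanded when the call began, along the tool's axes at that moment; what a row does not reach only later rows make up. A row lasts 1/10 s, in which the tool goes at most 50 mm and 8.59 degrees, less where a joint would pass 70% of its speed; a pose out of reach is approached as far as the arm can. A shift or turn number past 1, either way, is cut back to 1. A call with a gripper value outside its range is refused whole. The fingers move at their own pace and stop on an object; "squeeze" is the grip in N (left out, the last holds). Time passes only in rows, so rows that repeat a pose let the fingers close. It gives the time, the measured TCP pose, the force, the opening and the grip force at its end, in the units of the state.
- ctrl.get_obs(): the state, without advancing time (a new reading comes with each control period).
- cams.camera(name): name is "side" or "top"; returns (picture, depth): 420x560x3 uint8, blue, green, red; 420x560 float32, m along the optical axis (not along the pixel's ray), 0 where there is no reading.
- cams.camera_info(name): a dict with "fx", "fy", "cx", "cy" (pixels), "dist_coeffs" ([k1, k2, p1, p2, k3] as OpenCV has them; the pictures are not rectified), "world_to_cam" (4x4, takes a point from world to camera coordinates). Camera axes: x right, y down, z forward; pixel columns grow to the right and rows downward; lengths in m; the calibration is good to about 2 mm. A picture is of the moment at which its call begins. camera_info takes no time and is no camera call.
- ctrl.hand_in(): hands the job in; it is judged then, once.
The state is a dict: "time_s": time; "qpos": joint angles; "joint_vel": joint speeds; "tau": joint torques, N m; "ee_pos": TCP position; "eef_rot": TCP orientation; "force": force on the tool from outside, world axes, zero at the start; "moment": the same for the moment, N m; "grip_width": finger opening in m; "grip_force": force on a finger pad.
Only numpy, scipy, OpenCV 4.12 (cv2) and the standard library are available. Lean on these libraries where they do the work, as an engineer would, in place of code of your own. Each camera call takes 0.05 s, during which the arm holds its last target. There are 200 camera calls.

### The job

The steel forming stake on the bench stand is held up by a ratchet pawl. Take the wooden-handled steel rod by its handle, slip the rod under the pawl's tail and ease it up gently, without forcing it hard against its stop, to swing the hook out of the teeth, and keep it lifted until the stake has sunk fully down by its own weight. Touch the stand only with the rod, then lay the rod back flat on the rubber mat and leave the mallet, the brass cone and the white block where they are.

Things in the scene. Friction and masses are not known exactly. Their poses are not given: they have to be found in the camera images.
- rod: Releasing rod lying on the mat, 110 g: wooden handle 100 long, 24 wide, 28 high (mm) with a steel rod of 10 diameter sticking 90 out of its front end. Origin: under the middle of the handle's front end, on its flat underside; x along the rod (tip at +90, handle from -100 to 0), z up. Rod axis 14 above the underside. Grip: across the handle, 20 behind the origin, near its centre of mass.
- stand: Bench stand, fixed: dark base plate 170 (x) by 200 (y) by 12 high, green column 60 wide, 280 high at its back (x 37 to 59). Origin: under the base's centre; front looks to -x, z up. A dark yoke clamped to the column carries guide rods, stake and pawl; the height of the clamp differs by up to 11 either way and is NOT in the readings. Over 12 N from the rod strains the stand.
- pawl_pin (a point): The pawl's pin as nominally set (a point fixed to the stand, at x 2, y 40, z 150 of it; the true pin is up to 11 higher or lower). The pin runs along the stand's x. From it hangs a dark hook 58 long that holds the teeth, and a straight level tail, 16 wide in x (-6 to +10 of the pin) and 10 thick, runs to +y, ending 88 from the pin. Lifting the tail swings the hook out of the teeth.
- tail_under (a point): Nominal underside of the tail 65 from the pin, the place to lift, rod pointing along the stand's +x (point fixed to the stand; true tail up to 11 higher or lower: feel for it). Free all round, down to the base. Spring: 2 to 4 N here, up to 3 N more while the loaded hook drags out. Hook is clear after a rise of 7 to 8 mm, stiff stop at 9.5. Let go, it drops and catches the next tooth.
- carriage (a joint): Height of the stake's carriage over its lowest position (m): 0 = fully down on its foot; at the start the pawl holds it at about 0.066. Teeth every 0.024. Steel plate with a waisted spool-shaped stake 50 in diameter, 56 long sticking out in front (stand y -37 to 13, x -61 to -5). Oil-damped: while the pawl is held clear it sinks by itself in 2 to 4 s.
- mat: Black rubber mat, fixed, 360 by 360 by 3 thick. Origin: centre of its underside on the bench; axes along the world's.
- mallet: Bystander: mallet standing on its round wooden head (44 diameter, 60 high), handle of 18 diameter reaching level to x = +190 at 30 height. Origin: under the centre of the head.
- cone: Bystander: brass cone, upright, 48 diameter at the foot, 26 at the top, 130 high. Origin: centre of its foot.
- block: Bystander: white plastic block 100 by 80 by 25 with a hole, lying on the mat. Origin: centre of its underside.
Mind the look-alikes: they are no part of the job. Of the things like the rod, leave any that is purple; of the rest the larger one is meant.

How it is judged:
By the outcome, as a careful person would: the job done as asked, in the order asked, and still so for the second after the job is handed in, with the robot touching nothing.
It also fails if it takes over 72 s, if anything falls off the work surface, if the arm or the gripper's body presses on something with over 40 N, if the wrist force passes 120 N, or if a joint passes its speed limit or range.

## Working session

There is one attempt and no reset: what is moved stays moved. The work goes in short steps, Python scripts to look and compute and a tool call to move; the robot and the scene stay as the last step left them, time stands still between calls to the robot, and variables do not carry over. Pictures are saved under pics/ and viewed, at most 10 in all, crops included, and the job is handed in when it is done.

Besides the shell and the picture viewer there is one more tool, called by a JSON object that holds its "method" and its "body". arm_command: Moves the arm, as the interface text tells. Its arguments: {"type":"object","properties":{"plan":{"type":"array"},"squeeze":{"type":"number"}},"required":["plan"]}

```bash
mkdir -p pics
cat > h.py <<'E'
import numpy as np, cv2
from station import ctrl, cams
def grab(n):
    im,d=cams.camera(n); i=cams.camera_info(n)
    K=np.array([[i['fx'],0,i['cx']],[0,i['fy'],i['cy']],[0,0,1]]); D=np.array(i['dist_coeffs']); T=np.array(i['world_to_cam'])
    return im,d,K,D,T
def cloud(d,K,D,T):
    v,u=np.mgrid[:d.shape[0],:d.shape[1]]
    p=cv2.undistortPoints(np.stack([u,v],-1).reshape(-1,1,2).astype(float),K,D).reshape(d.shape+(2,))
    c=np.dstack([p*d[...,None],d]); Ti=np.linalg.inv(T)
    return c@Ti[:3,:3].T+Ti[:3,3]
E
python3 - <<'E'
from h import *
for n in ['top','side']:
    im,d,K,D,T=grab(n); cv2.imwrite(f'pics/{n}0.png',im); np.savez(f'{n}0.npz',im=im,d=d,K=K,D=D,T=T)
    print(n,np.linalg.inv(T)[:3].round(3).tolist(),K[0,0])
print(ctrl.get_obs())
E
```

```text
top [[0.004, -0.993, 0.117, 0.238], [-1.0, -0.004, 0.004, -0.023], [-0.003, -0.117, -0.993, 1.788]] 544.9459256799
side [[0.975, -0.131, 0.178, 0.227], [-0.22, -0.656, 0.721, -0.77], [0.022, -0.743, -0.669, 0.804]] 431.0486672315366
{'time_s': 0.1, 'qpos': array([ 1.06842354e+00,  3.00404143e-01,  1.52150626e+00, -1.44938101e-05,
        1.32068624e+00, -6.66172757e-02]), 'joint_vel': array([-5.99972066e-04, -1.58416994e-03, -6.25979990e-04,  1.03077555e-05,
       -3.22019083e-04, -7.45204457e-04]), 'tau': array([ 1.86345904e-03, -5.32639396e+01, -3.53285766e+01,  7.09154550e-02,
        2.34928261e-02, -1.79582241e-05]), 'ee_pos': array([0.23205759, 0.49839688, 0.20495471]), 'eef_rot': array([-3.14058996e+00, -5.28253737e-05,  2.70584071e+00]), 'force': array([-0.1728679 ,  0.14975442,  0.44626553]), 'moment': array([-0.00712759, -0.02595609,  0.04264146]), 'grip_force': 0.0, 'grip_width': 0.09377912858865128}
```

View pics/top0.png

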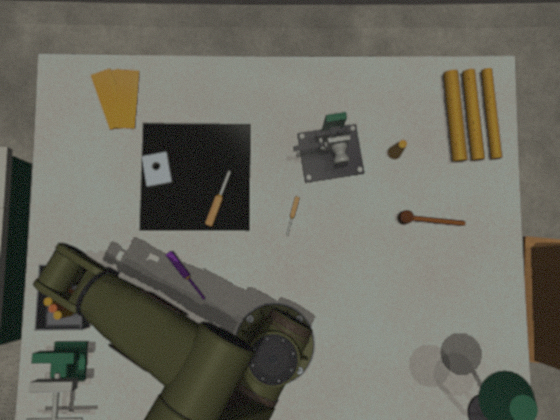

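View pics/side0.png

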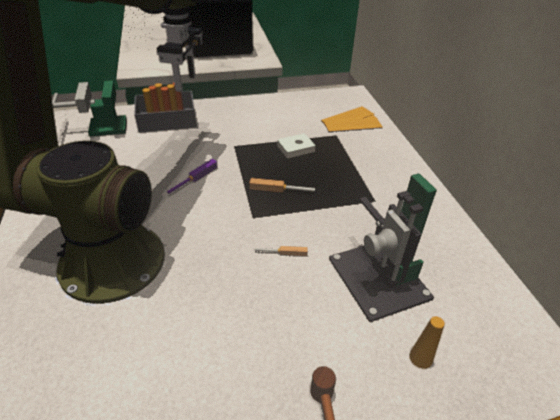

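```bash
cat > m.py <<'E'
from h import *
z=np.load('top0.npz'); im,d,K,D,T=[z[k] for k in ['im','d','K','D','T']]
P=cloud(d,K,D,T); hsv=cv2.cvtColor(im,cv2.COLOR_BGR2HSV)
def roi(a,u0,u1,v0,v1): return a[v0:v1,u0:u1].reshape(-1,a.shape[-1])
p=roi(P,200,240,165,235); h=roi(hsv,200,240,165,235)
print('mat z',np.median(p[:,2]))
hm=(h[:,0]<25)&(h[:,1]>90)&(h[:,2]>70); q=p[hm]
print('handle',hm.sum(),q.mean(0),np.percentile(q[:,2],[10,50,90]),cv2.minAreaRect(q[:,:2].astype(np.float32)))
sm=(h[:,2]>85)&~hm&(h[:,1]<90); q2=p[sm]; print('steel',sm.sum(),q2.min(0),q2.max(0),q2.mean(0)); print(q2.round(3).tolist()[:40])
# base: fix by plane z=12mm intersection of hull of dark pixels
g=im[110:195,285:375].max(2); m=(g<95).astype(np.uint8)
p=P[110:195,285:375]
b=p[(m>0)&(abs(p[...,2]-.012)<.008)]
print('base',len(b),cv2.minAreaRect(b[:,:2].astype(np.float32)), np.median(b[:,2]))
for n,box in [('top',(280,375,105,190)),('side',(325,440,170,320))]:
    z=np.load(n+'0.npz'); I=z['im'][box[2]:box[3],box[0]:box[1]]
    f=6 if n=='top' else 3.5
    cv2.imwrite(f'pics/c_{n}.png',cv2.resize(I,None,fx=f,fy=f,interpolation=cv2.INTER_CUBIC))
E
python3 m.py
python3 - <<'E'
import cv2,numpy as np
a=cv2.imread('pics/c_top.png');b=cv2.imread('pics/c_side.png')
a=cv2.resize(a,(int(a.shape[1]*.68),int(a.shape[0]*.68)))
H=max(a.shape[0],b.shape[0]);o=np.zeros((H,a.shape[1]+b.shape[1],3),np.uint8);o[:a.shape[0],:a.shape[1]]=a;o[:b.shape[0],a.shape[1]:]=b
print(o.shape,a.shape);cv2.imwrite('pics/c0.png',o)
E
```

```text
mat z 0.004595652912219306
handle 262 [0.42504998 0.19852248 0.04888411] [0.02287709 0.03036511 0.0364355 ] ((0.33193203806877136, 0.11985910683870316), (0.3269049823284149, 0.09567385911941528), 40.41252517700195)
steel 272 [ 0.35036604  0.11933779 -0.00949217] [0.55909607 0.24753902 0.03657513] [0.4000019  0.17947864 0.0070509 ]
[[0.559, 0.158, 0.01], [0.556, 0.153, 0.028], [0.553, 0.157, 0.023], [0.554, 0.154, 0.02], [0.55, 0.16, 0.022], [0.549, 0.156, 0.028], [0.549, 0.153, 0.028], [0.547, 0.16, 0.024], [0.547, 0.157, 0.023], [0.548, 0.154, 0.017], [0.546, 0.165, 0.006], [0.542, 0.159, 0.029], [0.544, 0.157, 0.02], [0.546, 0.155, 0.008], [0.54, 0.163, 0.023], [0.541, 0.16, 0.018], [0.54, 0.157, 0.021], [0.537, 0.163, 0.023], [0.537, 0.16, 0.019], [0.536, 0.156, 0.025], [0.533, 0.166, 0.027], [0.533, 0.163, 0.023], [0.533, 0.159, 0.026], [0.53, 0.166, 0.026], [0.53, 0.163, 0.023], [0.531, 0.16, 0.016], [0.525, 0.165, 0.037], [0.527, 0.163, 0.02], [0.527, 0.16, 0.02], [0.524, 0.17, 0.021], [0.523, 0.166, 0.027], [0.523, 0.163, 0.024], [0.519, 0.168, 0.031], [0.52, 0.166, 0.024], [0.52, 0.163, 0.022], [0.517, 0.173, 0.023], [0.517, 0.169, 0.024], [0.517, 0.166, 0.02], [0.513, 0.172, 0.025], [0.514, 0.17, 0.019]]
base 1717 ((0.6209073662757874, -0.17526459693908691), (0.17065680027008057, 0.20979920029640198), 9.667821884155273) 0.01251162919161275
(525, 789, 3) (346, 387, 3)
```

View pics/c0.png

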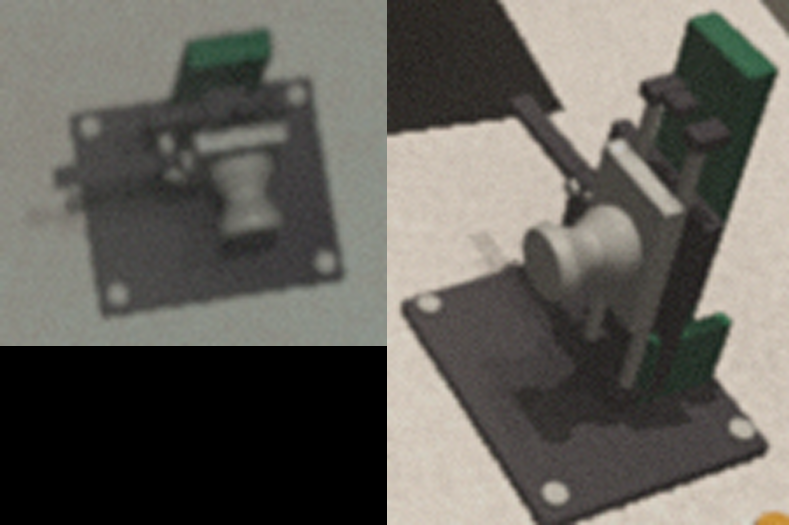

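```bash
cat > m2.py <<'E'
from h import *
from scipy.ndimage import label
def big(m):
    l,n=label(m); return l==1+np.argmax([ (l==i).sum() for i in range(1,n+1)])
L={n:np.load(n+'0.npz') for n in ['top','side']}
for n,(u0,u1,v0,v1) in dict(top=(200,240,165,235),side=(240,322,172,200)).items():
    z=L[n]; im,d,K,D,T=[z[k] for k in ['im','d','K','D','T']]
    hsv=cv2.cvtColor(im,cv2.COLOR_BGR2HSV)
    W=np.zeros(d.shape,bool); W[v0:v1,u0:u1]=1
    hm=big(W&(hsv[...,0]<25)&(hsv[...,1]>90)&(hsv[...,2]>110))
    sm=big(W&~hm&(hsv[...,2]>(75 if n=='top' else 90)))
    Ti=np.linalg.inv(T)
    def plane(m,h):
        v,u=np.nonzero(m); r=np.c_[cv2.undistortPoints(np.c_[u,v].astype(float)[:,None],K,D)[:,0],np.ones(len(u))]@Ti[:3,:3].T
        return Ti[:3,3]+r*((h-Ti[2,3])/r[:,2])[:,None]
    a=plane(hm,.020 if n=='side' else .029)[:,:2]; b=plane(sm,.018)[:,:2]
    print(n,hm.sum(),sm.sum(),'handle',a.mean(0),cv2.minAreaRect(a.astype(np.float32)),'steel',b.mean(0),b[np.argmax(b[:,0])])
    dd=b.mean(0)-a.mean(0); print(' yaw',np.degrees(np.arctan2(dd[1],dd[0])), 'dist', np.hypot(*dd))
    P=cloud(d,K,D,T)
    print(' handle z',np.median(P[hm][:,2]))
    # stand frame
    th=np.radians(9.6); R=np.array([[np.cos(th),-np.sin(th)],[np.sin(th),np.cos(th)]])
    S=P.copy(); S[...,:2]=(P[...,:2]-[.621,-.175])@R
    ok=d>0
    m=ok&(abs(S[...,2]-.012)<.006)&(abs(S[...,0])<.11)&(abs(S[...,1])<.12)&(im.max(2)<95)
    print(' base x',np.percentile(S[m][:,0],[1,99]),'y',np.percentile(S[m][:,1],[1,99]))
    m=ok&(S[...,2]>.255)&(abs(S[...,1])<.06)&(S[...,0]>.0)&(S[...,0]<.09)
    print(' column top',m.sum(),np.percentile(S[m],[2,98],axis=0).round(4).tolist())
    m=ok&(S[...,2]>.10)&(S[...,2]<.22)&(S[...,1]>.06)&(S[...,1]<.15)&(abs(S[...,0])<.05)
    q=S[m]; print(' tail',m.sum(),np.percentile(q,[5,50,95],axis=0).round(4).tolist())
    for y in np.arange(.06,.14,.01):
        w=q[(q[:,1]>=y)&(q[:,1]<y+.01)]
        if len(w): print('  ',y.round(3),len(w),np.percentile(w[:,0],[5,50,95]).round(4),np.percentile(w[:,2],[10,50,90]).round(4))
E
python3 m2.py
```

```text
top 199 200 handle [0.42747877 0.20111319] ((0.42872825264930725, 0.20068736374378204), (0.02085048519074917, 0.10282907634973526), 70.30839538574219) steel [0.35648124 0.18171736] [0.36320518 0.11852004]
 yaw -164.72019887940812 dist 0.07359923330532124
 handle z 0.031152061389315255
 base x [-0.08437712  0.07952616] y [-0.10228791  0.09315308]
 column top 212 [[0.009, -0.0344, 0.2566], [0.0559, 0.0244, 0.2885]]
 tail 115 [[-0.0047, 0.0628, 0.1466], [0.0022, 0.0918, 0.1529], [0.0104, 0.12, 0.1599]]
   0.06 19 [-0.005   0.0016  0.0103] [0.1502 0.1522 0.1565]
   0.07 18 [-0.0036  0.0016  0.0101] [0.1487 0.1526 0.1601]
   0.08 17 [-0.005   0.0012  0.0104] [0.1491 0.1538 0.1572]
   0.09 18 [-0.0034  0.0028  0.0099] [0.1504 0.1538 0.1586]
   0.1 18 [-0.0038  0.0028  0.0105] [0.1492 0.1529 0.1584]
   0.11 19 [-0.0034  0.0023  0.01  ] [0.1468 0.1521 0.1572]
   0.12 6 [-0.0031  0.0028  0.0112] [0.1469 0.1521 0.155 ]
side 207 134 handle [0.4267564  0.21009423] ((0.4286675751209259, 0.21022774279117584), (0.030376799404621124, 0.10757603496313095), 67.98917388916016) steel [0.35084113 0.19437339] [0.35875972 0.27002676]
 yaw -168.30033657421922 dist 0.07752595333822838
 handle z 0.02947676575453717
 base x [-0.08757645  0.0730505 ] y [-0.10541992  0.08735092]
 column top 463 [[0.0324, -0.0366, 0.2558], [0.053, 0.0208, 0.281]]
 tail 154 [[-0.0066, 0.0628, 0.1459], [-0.0018, 0.0898, 0.1518], [0.0076, 0.1178, 0.1546]]
   0.06 28 [-0.0066 -0.0029  0.0066] [0.1475 0.152  0.154 ]
   0.07 28 [-0.0065 -0.0019  0.0074] [0.1492 0.1525 0.1543]
   0.08 21 [-0.006  -0.0027  0.0059] [0.1458 0.1517 0.1526]
   0.09 29 [-0.0065 -0.0011  0.0072] [0.1476 0.1517 0.1536]
   0.1 21 [-0.0067 -0.002   0.0078] [0.1483 0.1523 0.1546]
   0.11 25 [-0.0063 -0.0015  0.0079] [0.1487 0.1516 0.1531]
   0.12 2 [-0.0035  0.0008  0.0051] [0.1506 0.1512 0.1518]
```

```bash
cat > mv.py <<'E'
import sys,numpy as np
from scipy.spatial.transform import Rotation as Ro
from station import ctrl
def go(x,y,z,yaw,o=None):
    o=o or ctrl.get_obs(); R=Ro.from_euler('xyz',o['eef_rot'])
    s=R.inv().apply(np.array([x,y,z])-o['ee_pos'])*1000
    r=(R.inv()*Ro.from_euler('xyz',[np.pi,0,np.radians(yaw)])).as_rotvec()
    print('shift',s.round(1),'rot',r.round(4))
def st():
    o=ctrl.get_obs(); print({k:np.round(o[k],4).tolist() for k in ['time_s','qpos','ee_pos','eef_rot','force','moment','grip_width','grip_force']})
if __name__=='__main__':
    st(); a=sys.argv[1:]
    while a: go(*map(float,a[:4])); a=a[4:]
E
python3 mv.py .4561 .190 .10 159.5 .4561 .190 .006 159.5
```

```text
{'time_s': 0.1, 'qpos': [1.0684, 0.3004, 1.5215, -0.0, 1.3207, -0.0666], 'ee_pos': [0.2321, 0.4984, 0.205], 'eef_rot': [-3.1406, -0.0001, 2.7058], 'force': [-0.1729, 0.1498, 0.4463], 'moment': [-0.0071, -0.026, 0.0426], 'grip_width': 0.0938, 'grip_force': 0.0}
shift [-333.3 -184.9  105.1] rot [-0.001  -0.0001 -0.078 ]
shift [-333.3 -184.8  199.1] rot [-0.001  -0.0001 -0.078 ]
```

Careful with the scale: shifts go in shares of 500 mm and turns go in shares of pi rad. That gives: -333 mm / 500 = -0.666, 105 mm / 500 = 0.21, -0.078 rad / 3.1416 = -0.0248.

{"method": "arm_command", "body": {"plan": [[[-0.084,-0.046,0.02,0,0,-0.0032,-1],[-0.168,-0.092,0.04,0,0,-0.0064,-1],[-0.25,-0.138,0.07,0,0,-0.0095,-1],[-0.334,-0.184,0.1,0,0,-0.0127,-1],[-0.418,-0.23,0.13,0,0,-0.0159,-1],[-0.5,-0.278,0.16,0,0,-0.0191,-1],[-0.584,-0.324,0.18,0,0,-0.0223,-1],[-0.666,-0.37,0.21,0,0,-0.0248,-1],[-0.666,-0.37,0.21,0,0,-0.0248,-1],[-0.666,-0.37,0.21,0,0,-0.0248,-1],[-0.666,-0.37,0.21,0,0,-0.0248,-1]]], "squeeze": 50}}

```text
time_s: 1.2
ee_pos: [0.4556, 0.191, 0.1007]
eef_rot: [3.141, 0.0, 2.784]
force: [-0.7, -0.3, -0.0]
grip_width: 0.0941
grip_force: 0.0
```

```bash
python3 mv.py .4561 .190 .006 159.5
python3 - <<'E'
from h import *
im,d,K,D,T=grab('side'); I=cv2.resize(im[110:260,200:400],None,fx=3,fy=3,interpolation=2); cv2.imwrite('pics/s1.png',I)
E
```

```text
{'time_s': 1.2, 'qpos': [0.3228, 0.2946, 1.7907, 0.0001, 1.0562, -0.8909], 'ee_pos': [0.4556, 0.191, 0.1007], 'eef_rot': [3.1415, 0.0, 2.7844], 'force': [-0.669, -0.2532, -0.0144], 'moment': [0.0087, -0.0022, -0.0154], 'grip_width': 0.0941, 'grip_force': 0.0}
shift [-0.8 -0.8 94.7] rot [0.0001 0.     0.0006]
```

View pics/s1.png

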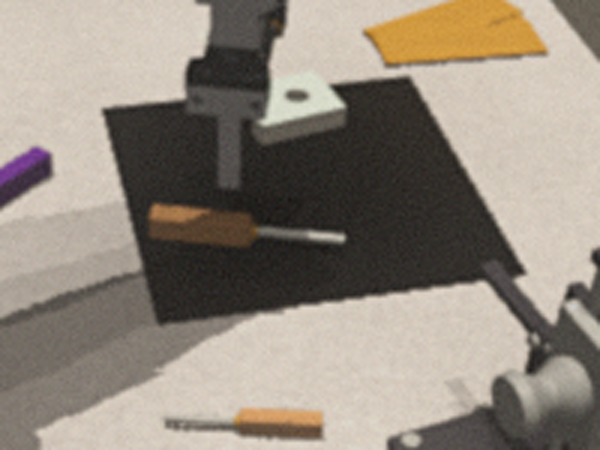

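Scaled: 94 mm / 500 = 0.188, 85 mm / 500 = 0.17.

{"method": "arm_command", "body": {"plan": [[[0,-0.002,0.06,0,0,0,-1],[0,-0.002,0.12,0,0,0,-1],[-0.002,-0.002,0.17,0,0,0,-1],[-0.002,-0.002,0.188,0,0,0,-1],[-0.002,-0.002,0.188,0,0,0,-1],[-0.002,-0.002,0.188,0,0,0,1],[-0.002,-0.002,0.188,0,0,0,1],[-0.002,-0.002,0.188,0,0,0,1],[-0.002,-0.002,0.188,0,0,0,1],[-0.002,-0.002,0.188,0,0,0,1],[-0.002,-0.002,0.188,0,0,0,1],[-0.002,-0.002,0.188,0,0,0,1]]]}}

```text
time_s: 2.45
ee_pos: [0.4565, 0.189, 0.0065]
eef_rot: [3.142, 0.0, 2.784]
force: [-0.3, -0.1, -0.2]
grip_width: 0.0413
grip_force: 0.0
```

{"method": "arm_command", "body": {"plan": [[[0,0,0,0,0,0,1],[0,0,0,0,0,0,1],[0,0,0,0,0,0,1],[0,0,0,0,0,0,1],[0,0,0,0,0,0,1],[0,0,0,0,0,0,1],[0,0,0,0,0,0,1]]]}}

```text
time_s: 3.15
ee_pos: [0.4565, 0.189, 0.0064]
eef_rot: [-3.142, -0.0, 2.784]
force: [0.1, -1.1, -0.9]
grip_width: 0.0235
grip_force: 49.9
```

Scaled: -120 mm / 500 = -0.24, -115 mm / 500 = -0.23.

{"method": "arm_command", "body": {"plan": [[[0,0,-0.01,0,0,0,1],[0,0,-0.04,0,0,0,1],[0,0,-0.09,0,0,0,1],[0,0,-0.15,0,0,0,1],[0,0,-0.2,0,0,0,1],[0,0,-0.23,0,0,0,1],[0,0,-0.24,0,0,0,1],[0,0,-0.24,0,0,0,1],[0,0,-0.24,0,0,0,1]]]}}

```text
time_s: 4.05
ee_pos: [0.4562, 0.1889, 0.1256]
eef_rot: [-3.141, -0.001, 2.784]
force: [0.2, -0.8, -1.2]
grip_width: 0.0234
grip_force: 49.9
```

```bash
cat > rod.py <<'E'
from h import *
from scipy.spatial.transform import Rotation as Ro
import sys
# rod points relative to the TCP in tool frame (mm)
def rod(n,tag,show=False):
    o=ctrl.get_obs(); im,d,K,D,T=grab(n); P=cloud(d,K,D,T); R=Ro.from_euler('xyz',o['eef_rot'])
    S=R.inv().apply((P.reshape(-1,3)-o['ee_pos'])).reshape(P.shape)*1000
    # rod points toward tool -x ; steel from ~-22 to -112
    ok=(d>0)&(abs(S[...,1])<14)&(S[...,2]>-60)&(S[...,2]<25)&(S[...,0]<-24)&(S[...,0]>-135)
    q=S[ok]; print(n,len(q))
    for x in range(-130,-20,15):
        w=q[(q[:,0]>=x)&(q[:,0]<x+15)]
        if len(w)>2: print('  ',x,len(w),np.median(w,0).round(1), np.percentile(w[:,2],[5,95]).round(1))
    if len(q): print('  tip x',np.percentile(q[:,0],[0,2]))
    cv2.imwrite(f'pics/{tag}_{n}.png',im); return im
if __name__=='__main__':
    for n in ['top','side']: rod(n,sys.argv[1])
E
python3 rod.py lift; python3 mv.py .5155 -.0909 .16 189.6
```

```text
top 29
   -115 7 [-103.     1.1  -11. ] [-18.3  -9.3]
   -100 14 [-93.    2.6 -14.1] [-17.6  -9.3]
   -85 8 [-80.6  -0.1 -17.3] [-20.3  -9.7]
  tip x [-106.24990213 -105.96890654]
side 109
   -115 8 [-102.2   -1.6  -12.9] [-14.4  -6.1]
   -100 16 [-91.5  -2.4 -13.6] [-15.7  -8.8]
   -85 24 [-77.8  -1.8 -12.1] [-15.8  -7. ]
   -70 17 [-62.6  -1.8 -12.4] [-16.4  -8.3]
   -55 24 [-47.7  -1.7 -12.1] [-15.5  -6.3]
   -40 17 [-32.5  -2.  -12.1] [-15.3  -8. ]
   -25 3 [-24.7  -4.4 -12.6] [-14.2  -9.7]
  tip x [-104.05236815 -103.46123798]
{'time_s': 4.15, 'qpos': [0.3184, 0.2615, 1.7681, -0.0, 1.1137, -0.8946], 'ee_pos': [0.4561, 0.1889, 0.1255], 'eef_rot': [-3.1406, -0.0012, 2.7838], 'force': [-0.1285, -0.6724, -1.6121], 'moment': [0.0154, 0.0219, -0.0043], 'grip_width': 0.0239, 'grip_force': 49.9182}
shift [-153.5 -241.3  -34.4] rot [-0.0007 -0.0015 -0.5253]
```

```bash
python3 mv.py .4692 -.0987 .1085 189.6
```

```text
{'time_s': 4.15, 'qpos': [0.3184, 0.2615, 1.7681, -0.0, 1.1137, -0.8946], 'ee_pos': [0.4561, 0.1889, 0.1255], 'eef_rot': [-3.1406, -0.0012, 2.7838], 'force': [-0.1285, -0.6724, -1.6121], 'moment': [0.0154, 0.0219, -0.0043], 'grip_width': 0.0239, 'grip_force': 49.9182}
shift [-113.  -264.8   17.1] rot [-0.0007 -0.0015 -0.5253]
```

Scaled: -265 mm / 500 = -0.53, -113 mm / 500 = -0.226, -0.525 rad / 3.1416 = -0.1671.

{"method": "arm_command", "body": {"plan": [[[-0.012,-0.028,0.004,0,0,-0.0095,1],[-0.036,-0.086,0.008,0,0,-0.0318,1],[-0.064,-0.15,0.012,0,0,-0.0541,1],[-0.092,-0.214,0.016,0,0,-0.0764,1],[-0.12,-0.28,0.02,0,0,-0.0987,1],[-0.148,-0.346,0.024,0,0,-0.121,1],[-0.176,-0.412,0.028,0,0,-0.1401,1],[-0.2,-0.47,0.032,0,0,-0.156,1],[-0.216,-0.508,0.034,0,0,-0.1623,1],[-0.226,-0.53,0.034,0,0,-0.1671,1],[-0.226,-0.53,0.034,0,0,-0.1671,1],[-0.226,-0.53,0.034,0,0,-0.1671,1]]]}}

```text
time_s: 5.35
ee_pos: [0.4693, -0.0984, 0.109]
eef_rot: [3.141, -0.001, -2.975]
force: [0.5, 0.0, -0.9]
grip_width: 0.0235
grip_force: 49.9
```

```bash
python3 rod.py appr; python3 mv.py .5185 -.0904 .1085 189.6
python3 - <<'E'
import cv2,numpy as np
a=cv2.imread('pics/appr_top.png')[100:195,265:375];b=cv2.imread('pics/appr_side.png')[150:320,290:440]
a=cv2.resize(a,None,fx=3.4,fy=3.4);b=cv2.resize(b,None,fx=2.8,fy=2.8)
H=max(a.shape[0],b.shape[0]);o=np.zeros((H,a.shape[1]+b.shape[1],3),np.uint8);o[:a.shape[0],:a.shape[1]]=a;o[:b.shape[0],a.shape[1]:]=b
cv2.imwrite('pics/c1.png',o)
E
```

```text
top 21
   -115 5 [-105.7    1.7  -13.4] [-18.1 -10.7]
   -100 4 [-98.    4.5 -17.1] [-19.4 -16.9]
  tip x [-134.4877398  -134.26188035]
side 102
   -115 9 [-102.7   -1.2  -13.2] [-15.8  -8.9]
   -100 19 [-93.6  -2.1 -13.4] [-16.2  -8.1]
   -85 8 [-77.7  -3.3 -11.6] [-11.9  -8.9]
   -70 10 [-62.7  -3.6 -10.7] [-13.9  -8.4]
   -55 9 [-46.1  -3.6 -11.2] [-12.9  -8.7]
   -40 10 [-32.4  -3.3 -10.6] [-13.1  -9. ]
  tip x [-134.97614709 -134.6850503 ]
{'time_s': 5.45, 'qpos': [-0.2823, 0.2533, 1.8218, 0.0001, 1.0671, -2.0207], 'ee_pos': [0.4695, -0.098, 0.1092], 'eef_rot': [3.1413, -0.0004, -2.974], 'force': [-0.4444, 0.2541, -0.5426], 'moment': [0.0468, 0.0012, 0.0094], 'grip_width': 0.0237, 'grip_force': 49.9182}
shift [-49.6  -0.7   0.7] rot [ 0.0003 -0.0004  0.    ]
```

View pics/c1.png

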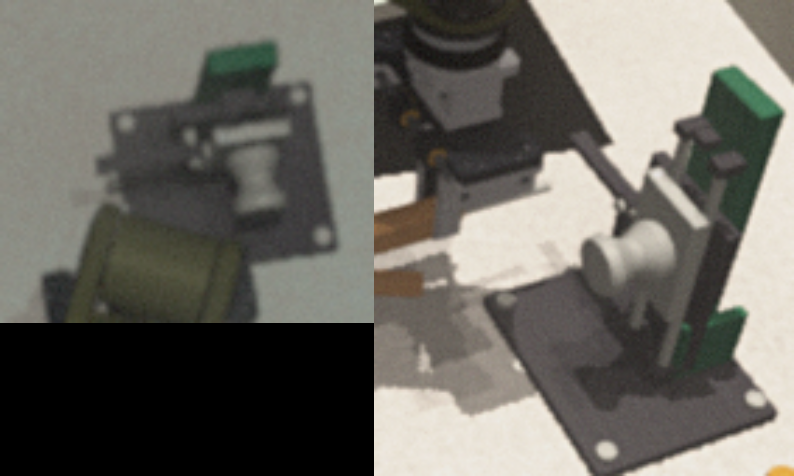

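Scaled: -50 mm / 500 = -0.1, -46 mm / 500 = -0.092.

{"method": "arm_command", "body": {"plan": [[[-0.01,0,0,0,0,0,1],[-0.026,0,0,0,0,0,1],[-0.044,-0.002,0.002,0,0,0,1],[-0.062,-0.002,0.002,0,0,0,1],[-0.08,-0.002,0.002,0,0,0,1],[-0.092,-0.002,0.002,0,0,0,1],[-0.1,-0.002,0.002,0,0,0,1],[-0.1,-0.002,0.002,0,0,0,1],[-0.1,-0.002,0.002,0,0,0,1]]]}}

```text
time_s: 6.35
ee_pos: [0.5189, -0.0915, 0.1084]
eef_rot: [3.142, -0.0, -2.974]
force: [-0.2, 0.2, -1.6]
grip_width: 0.0237
grip_force: 49.9
```

```bash
python3 rod.py ins
python3 - <<'E'
import cv2,numpy as np
b=cv2.imread('pics/ins_side.png')[170:270,320:440]
cv2.imwrite('pics/c2.png',cv2.resize(b,None,fx=5,fy=5,interpolation=2))
E
python3 mv.py
```

```text
top 4
   -100 3 [-94.8  -9.3 -43.1] [-46.  -42.8]
  tip x [-105.14885138 -104.60548501]
side 46
   -100 7 [-93.3  -3.4 -11.8] [-33.8  -6.9]
   -85 9 [-77.3  -3.3 -10.8] [-12.9  -7.3]
   -70 9 [-61.7  -3.3 -10.5] [-11.5  -7.2]
   -55 8 [-47.7  -3.1 -11.1] [-12.8  -7.4]
   -40 10 [-33.8  -4.1 -10.4] [-13.3  -9.1]
  tip x [-100.67215556  -97.37368022]
{'time_s': 6.45, 'qpos': [-0.2441, 0.3512, 1.6929, 0.0, 1.0975, -1.9819], 'ee_pos': [0.5188, -0.0915, 0.1085], 'eef_rot': [3.1415, -0.0001, -2.9745], 'force': [0.3489, -0.2761, -1.7417], 'moment': [-0.0027, -0.0364, 0.0014], 'grip_width': 0.0239, 'grip_force': 49.9181}
```

View pics/c2.png

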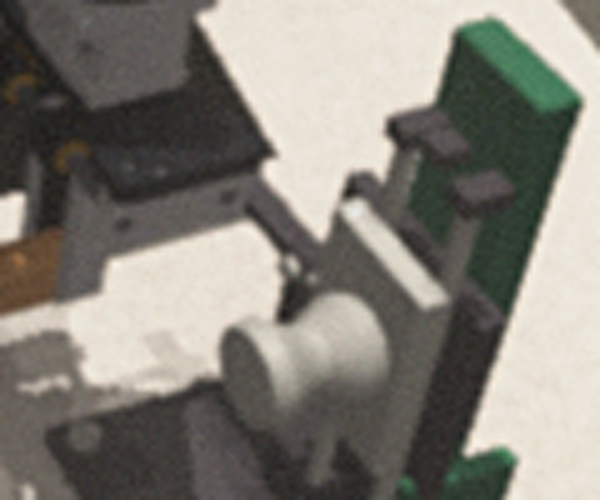

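Scaled: -11 mm / 500 = -0.022, -9 mm / 500 = -0.018.

{"method": "arm_command", "body": {"plan": [[[0,0,-0.006,0,0,0,1],[0,0,-0.012,0,0,0,1],[0,0,-0.018,0,0,0,1],[0,0,-0.022,0,0,0,1],[0,0,-0.022,0,0,0,1]]]}}

```text
time_s: 6.95
ee_pos: [0.5192, -0.0915, 0.1199]
eef_rot: [-3.141, 0.001, -2.974]
force: [-1.0, -0.8, -1.1]
grip_width: 0.0234
grip_force: 49.9
```

Scaled: -2 mm / 500 = -0.004, -1 mm / 500 = -0.002.

{"method": "arm_command", "body": {"plan": [[[0,0,-0.002,0,0,0,1],[0,0,-0.004,0,0,0,1],[0,0,-0.004,0,0,0,1],[0,0,-0.004,0,0,0,1]]]}}

```text
time_s: 7.35
ee_pos: [0.519, -0.0914, 0.1214]
eef_rot: [-3.142, -0.0, -2.974]
force: [0.4, -0.2, -1.6]
grip_width: 0.0238
grip_force: 49.9
```

Scaled: -2 mm / 500 = -0.004, -1 mm / 500 = -0.002.

{"method": "arm_command", "body": {"plan": [[[0,0,-0.002,0,0,0,1],[0,0,-0.004,0,0,0,1],[0,0,-0.004,0,0,0,1],[0,0,-0.004,0,0,0,1]]]}}

```text
time_s: 7.75
ee_pos: [0.5191, -0.0915, 0.1235]
eef_rot: [-3.142, 0.0, -2.974]
force: [-0.1, 0.1, -1.6]
grip_width: 0.024
grip_force: 49.9
```

Scaled: -1 mm / 500 = -0.002.

{"method": "arm_command", "body": {"plan": [[[0,0,-0.002,0,0,0,1],[0,0,-0.002,0,0,0,1],[0,0,-0.002,0,0,0,1]]]}}

```text
time_s: 8.05
ee_pos: [0.519, -0.0914, 0.1244]
eef_rot: [3.142, -0.0, -2.974]
force: [0.4, -0.0, -0.4]
grip_width: 0.0238
grip_force: 49.9
```

Scaled: -1 mm / 500 = -0.002.

{"method": "arm_command", "body": {"plan": [[[0,0,-0.002,0,0,0,1],[0,0,-0.002,0,0,0,1],[0,0,-0.002,0,0,0,1]]]}}

```text
time_s: 8.35
ee_pos: [0.5191, -0.0914, 0.1255]
eef_rot: [-3.142, 0.0, -2.974]
force: [-0.1, 0.0, -1.6]
grip_width: 0.0233
grip_force: 49.9
```

Scaled: -1 mm / 500 = -0.002.

{"method": "arm_command", "body": {"plan": [[[0,0,-0.002,0,0,0,1],[0,0,-0.002,0,0,0,1],[0,0,-0.002,0,0,0,1]]]}}

```text
time_s: 8.65
ee_pos: [0.5191, -0.0915, 0.1265]
eef_rot: [-3.142, 0.0, -2.974]
force: [0.2, 0.2, -1.2]
grip_width: 0.0238
grip_force: 49.9
```

Scaled: -1 mm / 500 = -0.002.

{"method": "arm_command", "body": {"plan": [[[0,0,-0.002,0,0,0,1],[0,0,-0.002,0,0,0,1],[0,0,-0.002,0,0,0,1]]]}}

```text
time_s: 8.95
ee_pos: [0.519, -0.0914, 0.1274]
eef_rot: [3.142, -0.0, -2.974]
force: [-0.5, 0.8, -2.2]
grip_width: 0.0232
grip_force: 49.9
```

Scaled: -1 mm / 500 = -0.002.

{"method": "arm_command", "body": {"plan": [[[0,0,-0.002,0,0,0,1],[0,0,-0.002,0,0,0,1],[0,0,-0.002,0,0,0,1]]]}}

```text
time_s: 9.25
ee_pos: [0.5189, -0.0914, 0.1282]
eef_rot: [3.141, -0.0, -2.974]
force: [0.4, -0.1, -5.3]
grip_width: 0.0236
grip_force: 49.9
```

Scaled: -1 mm / 500 = -0.002.

{"method": "arm_command", "body": {"plan": [[[0,0,-0.002,0,0,0,1],[0,0,-0.002,0,0,0,1],[0,0,-0.002,0,0,0,1]]]}}

```text
time_s: 9.55
ee_pos: [0.5189, -0.0914, 0.1294]
eef_rot: [3.141, -0.0, -2.974]
force: [1.7, 0.4, -6.2]
grip_width: 0.0236
grip_force: 49.9
```

```bash
python3 mv.py
```

```text
{'time_s': 9.55, 'qpos': [-0.2438, 0.3256, 1.6737, -0.0, 1.1427, -1.9819], 'ee_pos': [0.5189, -0.0914, 0.1294], 'eef_rot': [3.1415, -0.0003, -2.9743], 'force': [1.6561, 0.405, -6.171], 'moment': [0.0377, 0.2438, 0.0163], 'grip_width': 0.0236, 'grip_force': 49.916}
```

Scaled: -2 mm / 500 = -0.004, -1 mm / 500 = -0.002.

{"method": "arm_command", "body": {"plan": [[[0,0,-0.002,0,0,0,1],[0,0,-0.004,0,0,0,1],[0,0,-0.004,0,0,0,1],[0,0,-0.004,0,0,0,1]]], "squeeze": 60}}

```text
time_s: 9.95
ee_pos: [0.519, -0.0914, 0.1315]
eef_rot: [3.142, -0.0, -2.974]
force: [-0.4, 1.4, -3.7]
grip_width: 0.0238
grip_force: 59.9
```

Scaled: -2 mm / 500 = -0.004, -1 mm / 500 = -0.002.

{"method": "arm_command", "body": {"plan": [[[0,0,-0.002,0,0,0,1],[0,0,-0.004,0,0,0,1],[0,0,-0.004,0,0,0,1],[0,0,-0.004,0,0,0,1]]]}}

```text
time_s: 10.35
ee_pos: [0.519, -0.0914, 0.1335]
eef_rot: [-3.142, 0.0, -2.974]
force: [-0.8, 0.9, -5.2]
grip_width: 0.024
grip_force: 59.9
```

Scaled: -1 mm / 500 = -0.002.

{"method": "arm_command", "body": {"plan": [[[0,0,-0.002,0,0,0,1],[0,0,-0.002,0,0,0,1],[0,0,-0.002,0,0,0,1]]]}}

```text
time_s: 10.65
ee_pos: [0.5195, -0.0916, 0.135]
eef_rot: [-3.141, 0.002, -2.975]
force: [-0.2, 0.9, -0.9]
grip_width: 0.0234
grip_force: 59.9
```

```bash
python3 mv.py
cat > car.py <<'E'
from h import *
import sys
im,d,K,D,T=grab('side'); P=cloud(d,K,D,T)
th=np.radians(9.6); R=np.array([[np.cos(th),-np.sin(th)],[np.sin(th),np.cos(th)]])
for I,dd,tag in [(np.load('side0.npz')['im'],np.load('side0.npz')['d'],'start'),(im,d,'now')]:
    S=cloud(dd,K,D,T); S[...,:2]=(S[...,:2]-[.6198,-.1797])@R
    m=(dd>0)&(S[...,0]>-.065)&(S[...,0]<-.01)&(abs(S[...,1]+.012)<.03)&(S[...,2]>.03)
    print(tag,'stake z',m.sum(),np.percentile(S[m][:,2],[5,50,95]).round(4))
    m=(dd>0)&(S[...,0]>-.010)&(S[...,0]<.02)&(S[...,1]>.07)&(S[...,1]<.12)&(S[...,2]>.11)&(S[...,2]<.2)
    if m.sum()>5: print('  tail',m.sum(),np.median(S[m],0).round(4),np.polyfit(S[m][:,1],S[m][:,2],1)) 
cv2.imwrite(f'pics/{sys.argv[1]}.png',cv2.resize(im[160:320,290:450],None,fx=3.5,fy=3.5,interpolation=2))
E
python3 car.py car1
```

```text
{'time_s': 10.65, 'qpos': [-0.244, 0.3191, 1.6679, -0.0, 1.1529, -1.9818], 'ee_pos': [0.5195, -0.0916, 0.135], 'eef_rot': [-3.1409, 0.0015, -2.9746], 'force': [-0.1769, 0.8803, -0.9305], 'moment': [0.0185, -0.0284, -0.0191], 'grip_width': 0.0234, 'grip_force': 59.9177}
start stake z 623 [0.1359 0.161  0.1719]
  tail 120 [0.0003 0.0948 0.1518] [-0.00165198  0.1513852 ]
now stake z 648 [0.1325 0.1571 0.1693]
  tail 85 [-0.0012  0.0838  0.1576] [-0.18085035  0.17113425]
```

Scaled: -0.7 mm / 500 = -0.0014, -0.4 mm / 500 = -0.0008.

{"method": "arm_command", "body": {"plan": [[[0,0,-0.0008,0,0,0,1],[0,0,-0.0014,0,0,0,1],[0,0,-0.0014,0,0,0,1],[0,0,-0.0014,0,0,0,1],[0,0,-0.0014,0,0,0,1],[0,0,-0.0014,0,0,0,1]]]}}

```text
time_s: 11.3
ee_pos: [0.519, -0.0914, 0.135]
eef_rot: [3.142, -0.0, -2.974]
force: [1.7, 0.1, -4.6]
grip_width: 0.0232
grip_force: 59.9
```

```bash
python3 mv.py;python3 car.py car2|tail -2
```

```text
{'time_s': 11.3, 'qpos': [-0.2438, 0.319, 1.668, 0.0, 1.1547, -1.9819], 'ee_pos': [0.519, -0.0914, 0.135], 'eef_rot': [3.1415, -0.0001, -2.9744], 'force': [1.6883, 0.0831, -4.5871], 'moment': [-0.0363, -0.1385, -0.0347], 'grip_width': 0.0232, 'grip_force': 59.9188}
now stake z 626 [0.1128 0.1383 0.15  ]
  tail 87 [-0.0008  0.0851  0.1566] [-0.12441666  0.16562992]
```

{"method": "arm_command", "body": {"plan": [[[0,0,0,0,0,0,1],[0,0,0,0,0,0,1],[0,0,0,0,0,0,1],[0,0,0,0,0,0,1],[0,0,0,0,0,0,1],[0,0,0,0,0,0,1],[0,0,0,0,0,0,1],[0,0,0,0,0,0,1],[0,0,0,0,0,0,1],[0,0,0,0,0,0,1],[0,0,0,0,0,0,1],[0,0,0,0,0,0,1]]]}}

```text
time_s: 12.55
ee_pos: [0.5191, -0.0915, 0.1353]
eef_rot: [-3.141, 0.0, -2.974]
force: [0.5, -0.3, -1.1]
grip_width: 0.0234
grip_force: 59.9
```

{"method": "arm_command", "body": {"plan": [[[0,0,0,0,0,0,1],[0,0,0,0,0,0,1],[0,0,0,0,0,0,1],[0,0,0,0,0,0,1],[0,0,0,0,0,0,1],[0,0,0,0,0,0,1],[0,0,0,0,0,0,1],[0,0,0,0,0,0,1],[0,0,0,0,0,0,1],[0,0,0,0,0,0,1],[0,0,0,0,0,0,1],[0,0,0,0,0,0,1]]]}}

```text
time_s: 13.75
ee_pos: [0.519, -0.0914, 0.1351]
eef_rot: [3.142, -0.0, -2.974]
force: [0.6, 0.6, -4.8]
grip_width: 0.0233
grip_force: 59.9
```

```bash
python3 car.py car3|tail -2
```

```text
now stake z 588 [0.0728 0.0968 0.1079]
  tail 89 [-0.      0.0855  0.156 ] [-0.17314907  0.16940652]
```

{"method": "arm_command", "body": {"plan": [[[0,0,0,0,0,0,1],[0,0,0,0,0,0,1],[0,0,0,0,0,0,1],[0,0,0,0,0,0,1],[0,0,0,0,0,0,1],[0,0,0,0,0,0,1],[0,0,0,0,0,0,1],[0,0,0,0,0,0,1],[0,0,0,0,0,0,1],[0,0,0,0,0,0,1],[0,0,0,0,0,0,1],[0,0,0,0,0,0,1]]]}}

```text
time_s: 15.0
ee_pos: [0.519, -0.0914, 0.1352]
eef_rot: [-3.142, -0.0, -2.974]
force: [1.5, 0.1, -3.9]
grip_width: 0.0234
grip_force: 59.9
```

```bash
python3 car.py car4; python3 mv.py
```

```text
start stake z 623 [0.1359 0.161  0.1719]
  tail 120 [0.0003 0.0948 0.1518] [-0.00165198  0.1513852 ]
now stake z 593 [0.0731 0.0963 0.1088]
  tail 86 [-0.001   0.0852  0.1561] [-0.1358551   0.16640974]
{'time_s': 15.05, 'qpos': [-0.2439, 0.3188, 1.668, -0.0, 1.1548, -1.9819], 'ee_pos': [0.519, -0.0914, 0.1351], 'eef_rot': [3.1416, -0.0, -2.9744], 'force': [0.5167, -0.1622, -4.619], 'moment': [0.0105, 0.1291, 0.0599], 'grip_width': 0.0236, 'grip_force': 59.9166}
```

View pics/car4.png

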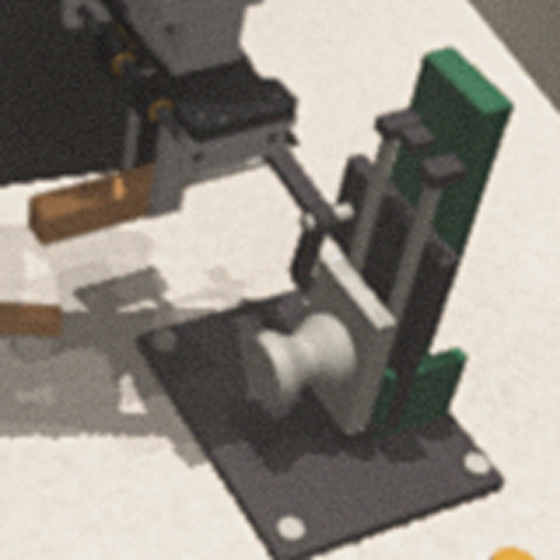

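Scaled: 26 mm / 500 = 0.052, 22 mm / 500 = 0.044.

{"method": "arm_command", "body": {"plan": [[[0,0,0.004,0,0,0,1],[0,0,0.01,0,0,0,1],[0,0,0.016,0,0,0,1],[0,0,0.022,0,0,0,1],[0,0,0.032,0,0,0,1],[0,0,0.044,0,0,0,1],[0,0,0.052,0,0,0,1],[0,0,0.052,0,0,0,1]]]}}

```text
time_s: 15.85
ee_pos: [0.5188, -0.0914, 0.1085]
eef_rot: [3.141, -0.001, -2.974]
force: [0.5, -0.2, -0.5]
grip_width: 0.0236
grip_force: 59.9
```

Scaled: 52 mm / 500 = 0.104, 48 mm / 500 = 0.096.

{"method": "arm_command", "body": {"plan": [[[0.01,0,0,0,0,0,1],[0.026,0,0,0,0,0,1],[0.044,0,0,0,0,0,1],[0.062,0,0,0,0,0,1],[0.08,0,0,0,0,0,1],[0.096,0,0,0,0,0,1],[0.104,0,0,0,0,0,1],[0.104,0,0,0,0,0,1]]]}}

```text
time_s: 16.65
ee_pos: [0.4674, -0.1002, 0.1093]
eef_rot: [-3.142, 0.0, -2.975]
force: [0.8, 0.1, -1.1]
grip_width: 0.0237
grip_force: 59.9
```

```bash
python3 car.py car5|tail -2; python3 mv.py .4565 .189 .11 159.5 .4565 .189 .04 159.5
```

```text
now stake z 562 [0.0719 0.0957 0.106 ]
  tail 127 [0.0006 0.0944 0.1518] [-0.00496823  0.15151578]
{'time_s': 16.7, 'qpos': [-0.2876, 0.2501, 1.8255, 0.0, 1.0655, -2.0254], 'ee_pos': [0.4678, -0.1002, 0.1093], 'eef_rot': [-3.1414, 0.0004, -2.9746], 'force': [-0.0223, -0.164, -1.0491], 'moment': [0.0738, -0.0266, -0.0098], 'grip_width': 0.0237, 'grip_force': 59.9178}
shift [-36.9 287.   -0.7] rot [-1.000e-04  4.000e-04  5.248e-01]
shift [-36.9 287.   69.3] rot [-1.000e-04  4.000e-04  5.248e-01]
```

Scaled: 287 mm / 500 = 0.574, 277 mm / 500 = 0.554, 0.525 rad / 3.1416 = 0.1671.

{"method": "arm_command", "body": {"plan": [[[-0.004,0.03,0,0,0,0.0095,1],[-0.012,0.09,0,0,0,0.0255,1],[-0.02,0.16,0,0,0,0.0446,1],[-0.03,0.23,0,0,0,0.0668,1],[-0.038,0.3,0,0,0,0.0891,1],[-0.048,0.37,0,0,0,0.1114,1],[-0.056,0.44,0,0,0,0.1337,1],[-0.066,0.51,0,0,0,0.1528,1],[-0.072,0.554,0,0,0,0.1623,1],[-0.074,0.574,0,0,0,0.1671,1],[-0.074,0.574,0,0,0,0.1671,1],[-0.074,0.574,0,0,0,0.1671,1]]]}}

```text
time_s: 17.9
ee_pos: [0.4566, 0.1889, 0.109]
eef_rot: [-3.141, -0.0, 2.785]
force: [-0.5, -0.1, -1.4]
grip_width: 0.0231
grip_force: 59.9
```

```bash
python3 rod.py back; python3 mv.py .4565 .189 .0075 159.5
```

```text
top 29
   -115 7 [-103.3    3.7  -13.7] [-17.9 -11.7]
   -100 14 [-92.3   1.6 -15.9] [-20.9 -10.7]
   -85 8 [-81.5   0.5 -16.4] [-22.5  -9.4]
  tip x [-105.43307446 -104.9266361 ]
side 108
   -115 7 [-103.9   -1.6  -13.3] [-14.3  -6.9]
   -100 18 [-92.   -1.9 -12.5] [-15.3  -8.4]
   -85 22 [-77.2  -1.  -12.8] [-15.8  -6.4]
   -70 18 [-61.8  -2.5 -12.4] [-15.8  -8.7]
   -55 23 [-47.1  -2.4 -13.3] [-16.   -7.6]
   -40 18 [-31.3  -2.3 -13. ] [-15.6  -8. ]
  tip x [-104.81172921 -104.21536702]
{'time_s': 18.0, 'qpos': [0.3173, 0.283, 1.7834, -0.0001, 1.0754, -0.8954], 'ee_pos': [0.4566, 0.1885, 0.1091], 'eef_rot': [-3.1415, -0.0, 2.7835], 'force': [0.2073, 0.2557, -0.6329], 'moment': [0.021, -0.042, 0.0116], 'grip_width': 0.0236, 'grip_force': 59.9178}
shift [  0.3   0.5 101.6] rot [-0.0001 -0.     -0.0003]
```

Rod has not slipped in the grip. Lower it.

Scaled: 102 mm / 500 = 0.204, 101 mm / 500 = 0.202.

{"method": "arm_command", "body": {"plan": [[[0,0,0.03,0,0,0,1],[0,0,0.08,0,0,0,1],[0,0,0.13,0,0,0,1],[0,0,0.168,0,0,0,1],[0,0,0.188,0,0,0,1],[0,0,0.196,0,0,0,1],[0,0,0.202,0,0,0,1],[0,0,0.204,0,0,0,1],[0,0,0.204,0,0,0,1]]], "squeeze": 20}}

```text
time_s: 18.9
ee_pos: [0.4568, 0.1891, 0.0077]
eef_rot: [3.141, 0.001, 2.784]
force: [-0.2, 0.5, -0.6]
grip_width: 0.0237
grip_force: 20.0
```

```bash
python3 mv.py
```

```text
{'time_s': 18.9, 'qpos': [0.3184, 0.4462, 1.8437, -0.0, 0.8508, -0.8946], 'ee_pos': [0.4568, 0.1891, 0.0077], 'eef_rot': [3.141, 0.0007, 2.7838], 'force': [-0.2308, 0.4647, -0.6135], 'moment': [0.0022, 0.0124, -0.0028], 'grip_width': 0.0237, 'grip_force': 19.9996}
```

{"method": "arm_command", "body": {"plan": [[[0,0,0.002,0,0,0,1],[0,0,0.002,0,0,0,1],[0,0,0.002,0,0,0,-1],[0,0,0.002,0,0,0,-1],[0,0,0.002,0,0,0,-1],[0,0,0.002,0,0,0,-1],[0,0,0.002,0,0,0,-1],[0,0,0.002,0,0,0,-1],[0,0,0.002,0,0,0,-1],[0,0,0.002,0,0,0,-1],[0,0,0.002,0,0,0,-1],[0,0,0.002,0,0,0,-1]]]}}

```text
time_s: 20.1
ee_pos: [0.4565, 0.189, 0.0061]
eef_rot: [-3.142, -0.0, 2.784]
force: [0.6, -0.0, -0.5]
grip_width: 0.0937
grip_force: 0.0
```

Scaled: -150 mm / 500 = -0.3, -140 mm / 500 = -0.28.

{"method": "arm_command", "body": {"plan": [[[0,0,0,0,0,0,-1],[0,0,-0.02,0,0,0,-1],[0,0,-0.07,0,0,0,-1],[0,0,-0.14,0,0,0,-1],[0,0,-0.22,0,0,0,-1],[0,0,-0.28,0,0,0,-1],[0,0,-0.3,0,0,0,-1],[0,0,-0.3,0,0,0,-1]]]}}

```text
time_s: 20.9
ee_pos: [0.4569, 0.1892, 0.1574]
eef_rot: [3.14, 0.002, 2.784]
force: [-1.0, -0.8, -0.2]
grip_width: 0.0941
grip_force: 0.0
```

```bash
python3 mv.py; python3 car.py car6|tail -2
python3 - <<'E'
from h import *
im,d,K,D,T=grab('side'); cv2.imwrite('pics/end.png',im)
E
```

```text
{'time_s': 20.9, 'qpos': [0.3185, 0.2225, 1.7357, -0.0, 1.1808, -0.8945], 'ee_pos': [0.4569, 0.1892, 0.1574], 'eef_rot': [3.14, 0.002, 2.7838], 'force': [-1.031, -0.8291, -0.1574], 'moment': [0.0487, 0.0036, 0.0215], 'grip_width': 0.0941, 'grip_force': 0.0}
now stake z 563 [0.072 0.096 0.106]
  tail 128 [-0.0003  0.0951  0.1519] [-0.01004564  0.15218061]
```

View pics/end.png

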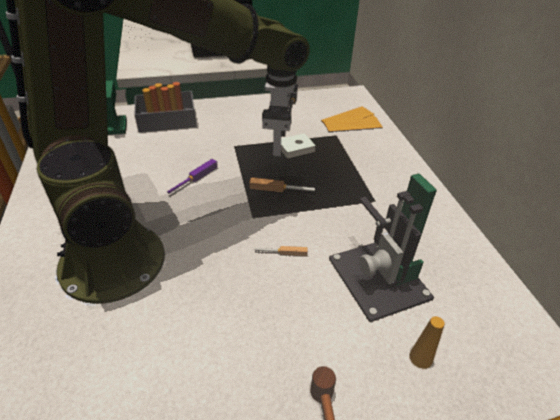

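The rod lies flat on the mat at (282,186). The stake is fully down at (375,263), and the mallet, cone and block have not moved.

```bash
python3 -c "
from station import ctrl; print(ctrl.hand_in())"
```

```text
the job is handed in; nothing more can be done
None
```

The job is handed in at about 21 s: the pawl was eased up with the rod and the stake sank about 65 mm to its foot, with at most about 5 N read on the tail; the rod is back flat on the mat and the mallet, cone and block look unmoved in the final picture.

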